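Open the suction port and start the dust extractor

TASK

Get the bench suction running: with the fingertips, push the tab of the blast gate until the gate is fully open, and only then gently press the large round palm button all the way down and let it spring back up. Nothing is to be picked up: leave the palm button's box where it stands, do not press the buttons of the other two boxes, and do not disturb anything else on the bench.

Things in the scene. Friction and masses are not known exactly. Their poses are not given: they have to be found in the camera images.
- gate: Blast gate of the bench suction port, fixed to the table: flat grey plate 140 mm (its x) by 250 mm (its y), 30 mm thick, with a 90 mm round suction hole (centre at its y = -55 mm) and two aluminium guide rails along its y at x = +-62 mm, tops 42 mm above the table. Origin: centre of the underside, on the table. Its y axis is the direction in which the blade opens.
- gate_blade (a joint): Opening of the blade in m: 0 = hole covered, 0.100 = fully open, against its stop. It grows as the blade moves along the gate's +y; it slides with about 1.5 N of friction and stays where it is left. At the start it is between 0 and 0.03.
- gate_tab (a point): Middle of the top edge of the blade's upright black push tab: 50 mm wide (gate's x), 8 mm thick (y), 35 mm tall, top 70 mm above the table. It stands at the +y end of the flat blade (top 35 mm above the table), which reaches 109 mm from it towards the gate's -y. Push the tab's -y face towards +y to open. Axes as the gate's.
- palm_pod: Loose remote-control box with ONE large round mushroom (palm) button: the dust extractor's starter. Grey plastic, 80 x 80 x 45 mm, 0.5 kg, rubber foot. Origin: centre of the underside; z up. The button is in the middle of the top.
- palm_button (a joint): How far the palm button is pressed, m: 0 = up, 0.006 = all the way down. Spring: about 1.2 N to start, 4.8 N fully down; springs back by itself.
- palm_top (a point): Centre of the flat top of the palm button (black, head 40 mm diameter, flat top 28 mm diameter), 65 mm above the table when up.
- twin_pod: Bystander: loose box of the same size and plastic with TWO small round black buttons 18 mm in diameter, 12 mm tall, 38 mm apart. Origin: centre of the underside. Must not be pressed.
- twin_button0 (a joint): Press of the first small button, m, 0 = up, 0.005 = down. Leave alone.
- twin_button1 (a joint): Press of the second small button, m, 0 = up, 0.005 = down. Leave alone.
- bar_pod: Bystander: loose box of the same size and plastic with one narrow bar-shaped black button, 14 x 46 mm, 12 mm tall. Origin: centre of the underside. Must not be pressed.
- bar_button (a joint): Press of the bar button, m, 0 = up, 0.005 = down. Leave alone.
- dowel: Bystander: upright beech dowel stub, 20 mm diameter, 50 mm tall, loose, standing between the control boxes. Origin: centre of the underside.
- bush: Bystander: small stepped brass bush, foot 28 mm diameter, 28 mm tall, loose, standing between gate and boxes. Origin: centre of the underside.
- glue: Bystander: yellow glue bottle, 60 mm diameter, 170 mm tall, loose. Origin: centre of the underside.
- jar: Bystander: glass jar with lid, 64 mm diameter, 80 mm tall, loose. Origin: centre of the underside.
- offcut: Bystander: pine offcut, 45 x 120 x 22 mm, lying loose. Origin: centre of the underside.
- screwdriver: Bystander: screwdriver lying loose, about 200 mm long, along its own x. Origin: centre of the underside.
- brush: Bystander: hand brush lying loose, along its own x. Origin: centre of the underside.
- hammer: Bystander: hammer lying loose, along its own x. Origin: centre of the underside.
There are look-alikes about, which are no part of the job. Leave any pink or purple look-alike of the palm_pod alone.

How it is judged:
By the outcome, as a careful person would: the job done as asked, in the order asked, and still so for the second after the job is handed in, with the robot touching nothing.
It also fails if it takes over 38 s, if anything falls off the work surface, if the arm or the gripper's body presses on something with over 40 N, if the wrist force passes 120 N, or if a joint passes its speed limit or range.

ROBOT

A 7-joint arm with a two-finger parallel gripper is mounted at the origin on the work surface. World frame = base frame: x ahead of the robot, y to its left, z up, the work surface at z = 0. Lengths are in mm, angles in rad, forces in N, time in s.
With the tool pointing down it reaches from about 425 to 975 mm from the base axis. Payload 16.7 kg.
Tool frame: the origin (TCP) lies midway between the tips of the shut fingers; the grasp point (between the pads) lies 19 mm behind it; z points along the fingers, y is the line along which they close (so a half turn about z gives the same grasp; the last joint's range is limited). The gripper opens to 85 mm and grips with 20 to 120 N. Pads are 22 mm wide; open, the fingers measure 114 mm over their backs; the gripper's body (76 mm by 85 mm) begins 54 mm behind the grasp point. The pads swing forward as they close: fully open they stand 13 mm farther back than shut.
Start: joints at [1.03, 0.426, 0.074, 1.606, -0.034, 1.111, -0.067], TCP at [257.717, -623.825, 231.302] pointing down, gripper open.
Joint ranges: [-2.85, 2.85], [-0.5, 2.14], [-1.23, 1.37], [0.21, 2.46], [-1.02, 4.16], [0.16, 2.05], [-2.73, 2.73]. Speed limits (rad/s): [1.89, 1.89, 2.39, 2.39, 3.01, 3.01, 3.01].

INTERFACE

Orientations are given as a unit quaternion [w, x, y, z].
In Python, from cell import manip gives the robot as it stands.
- The arm moves only by the tool move_arm, never from a script. Its argument "moves" is a list that holds one entry, the list of rows, each a list of 5 numbers: the opening, from -1 (shut) to 1 (fully open), then the shift along the world's x, y, z in units of 0.04 m (1.0 is 0.04 m), then the turn about the world's z in units of 0.12 rad (1.0 is 0.12 rad). A call has 1 to 12 rows; each row shifts and turns the commanded pose from where the row before left it; what a row does not reach is not made up. A row lasts 1/10 s, in which the tool goes at most 50 mm and 8.59 degrees, less where a joint would pass 70% of its speed; a pose out of reach is approached as far as the arm can. A call with a number of a shift or a turn outside -1 to 1 is refused whole. A call with a gripper value outside its range is refused whole. The fingers move at their own pace and stop on an object; "squeeze" is the grip in N (left out, the last holds). Time passes only in rows, so rows that do not move let the fingers close. It gives the time, the measured TCP pose, the force, the opening and the grip force at its end, in the units of the state.
- manip.sense(): the state, without advancing time (a new reading comes with each control period).
- manip.get_image(name): name is "scene" or "top"; returns the picture (420x560x3 uint8, red, green, blue); there is no depth.
- manip.camera_info(name): a dict with "vertical_fov" (degrees; the focal length in pixels is half the picture's height over the tangent of half this angle, whatever the lens; pixels are square), "cx", "cy" (the principal point, pixels), "k1" (the pictures are not rectified: a ray, as slopes to the right and down, at radius r is drawn at 1 + k1 r^2 times it, then the intrinsics apply), "R" (3x3) and "t" (3): a world point X has camera coordinates R X + t. Camera axes: x right, y down, z forward; pixel columns grow to the right and rows downward; lengths in mm; the calibration is good to about 2 mm. A picture is of the moment at which its call begins. camera_info takes no time and is no camera call.
- manip.finish_job(): hands the job in; it is judged then, once.
The state is a dict: "t": time; "qpos": joint angles; "qvel": joint speeds; "joint_torque": joint torques, N m; "position": TCP position; "orientation": TCP orientation; "ft_force": force on the tool from outside, world axes, zero at the start; "moment": the same for the moment, N m; "grip_width": finger opening in mm; "gripper_force": force on a finger pad.
Only numpy, scipy, OpenCV 4.12 (cv2) and the standard library are available. Lean on these libraries where they do the work, as an engineer would, in place of code of your own. Each camera call takes 0.05 s, during which the arm holds its last target. There are 200 camera calls.

## Working session

There is one attempt and no reset: what is moved stays moved. The work goes in short steps, Python scripts to look and compute and a tool call to move; the robot and the scene stay as the last step left them, time stands still between calls to the robot, and variables do not carry over. Pictures are saved under pics/ and viewed, at most 10 in all, crops included, and the job is handed in when it is done.

Besides the shell and the picture viewer there is one more tool, called after "Call:" as name([rows], argument=value, ...), one row to a line, values as JSON. move_arm: Moves the arm, as the interface text tells. Its arguments: {"type":"object","properties":{"moves":{"type":"array"},"squeeze":{"type":"number"}},"required":["moves"]}

```bash
mkdir -p pics; cat > h.py <<'E'
from cell import manip
import numpy as np, cv2
def K(n):
    c=manip.camera_info(n); f=210/np.tan(np.radians(c['vertical_fov'])/2); return c,f
def ray(n,u,v):
    c,f=K(n); d=np.array([(u-c['cx'])/f,(v-c['cy'])/f]); s=d.copy()
    for _ in range(30): s=d/(1+c['k1']*(s@s))
    R=np.array(c['R']);t=np.array(c['t']); return -R.T@t, R.T@np.r_[s,1]
def onz(n,u,v,z):
    o,d=ray(n,u,v); return (o+d*(z-o[2])/d[2])
def proj(n,X):
    c,f=K(n); p=np.array(c['R'])@np.array(X,float)+np.array(c['t']); s=p[:2]/p[2]; s=s*(1+c['k1']*(s@s)); return s*f+[c['cx'],c['cy']]
E
python3 - <<'E'
from h import *
for n in('top','scene'):
    im=manip.get_image(n); cv2.imwrite(f'pics/{n}0.png',im[:,:,::-1]); 
    o,d=ray(n,280,210); print(n,o,d,manip.camera_info(n)['vertical_fov'])
print(manip.sense())
E
```

```text
top [ 490.02324369  -48.43202811 1216.67466647] [ 0.05682762  0.00388543 -0.99838282] 45.8820078582643
scene [937.19555453 623.75940507 745.25325732] [-0.38762587 -0.65738835 -0.64624367] 54.60366715562679
{'t': 0.1, 'qpos': array([ 1.02950748,  0.42668369,  0.07385868,  1.6065414 , -0.03411841,
        1.11085357, -0.06709231]), 'qvel': array([-0.00059865, -0.00268667,  0.00044942, -0.00240351, -0.00100779,
       -0.00076825, -0.00030693]), 'joint_torque': array([ 1.03792234e-02, -9.51521087e+01,  3.77284169e+00, -4.64400637e+01,
        1.98242365e-02,  6.47006047e-03, -3.34419246e-05]), 'position': array([ 257.57228376, -623.50539139,  230.67202579]), 'orientation': array([-5.93375545e-04,  9.80877407e-01,  1.94625630e-01, -1.54925256e-04]), 'ft_force': array([-0.77010521,  0.41566749, -0.57943129]), 'moment': array([-0.00708264, -0.02080031, -0.01141684]), 'gripper_force': 0.0, 'grip_width': 85.50272306709809}
```

View pics/top0.png

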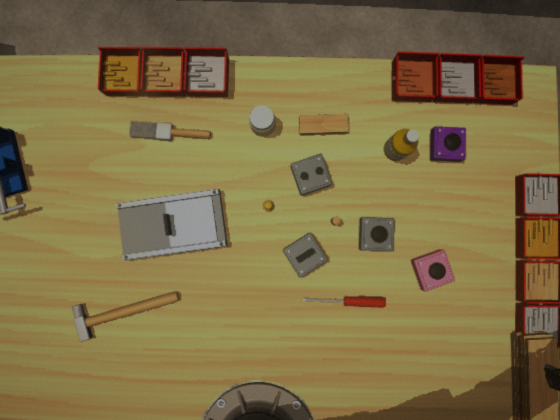

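View pics/scene0.png

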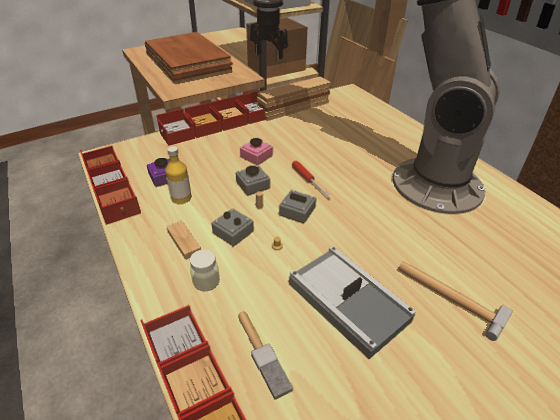

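The top view shows the gate at about (172,225) with the tab at (169,225), the grey palm pod at (378,234), and pink and purple look-alikes to its right. I'm zooming in on the gate and pod.

```bash
python3 - <<'E'
import cv2,numpy as np
t=cv2.imread('pics/top0.png');s=cv2.imread('pics/scene0.png')
a=cv2.resize(t[180:270,110:235],(500,360),interpolation=3)
b=cv2.resize(s[240:360,280:420],(420,360),interpolation=3)
c=cv2.resize(t[180:270,280:410],(390,270),interpolation=3)
W=np.zeros((600,800,3),'uint8')
a=cv2.resize(a,(400,288));b=cv2.resize(b,(400,343))
W[:288,:400]=a;W[:343,400:]=b;W[300:570,:390]=c
cv2.imwrite('pics/z.png',W)
E
```

```text
(no output)
```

View pics/z.png

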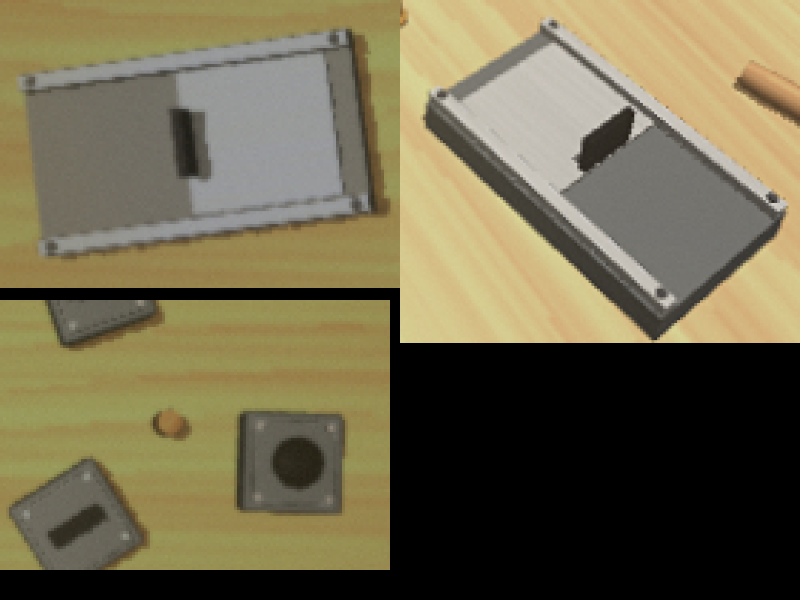

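Crops: the light blade lies right of the tab, so it opens to the image left (world ~+y). The gate's rail screws and the palm button disc (crop ≈(298,462)) are clear; next I measure them.

```bash
python3 - <<'E'
from h import *
for p in [(28,82),(338,37),(50,247),(358,205)]:
    u,v=110+p[0]/3.2-.34,180+p[1]/3.2-.34; print('hole',onz('top',u,v,42).round(1))
t=cv2.imread('pics/top0.png').astype(int); m=t.max(2)
s=cv2.imread('pics/scene0.png').astype(int)
def blob(im,x0,x1,y0,y1,th):
    k=(im.max(2)[y0:y1,x0:x1]<th).astype('uint8'); n,l,st,ce=cv2.connectedComponentsWithStats(k)
    i=1+np.argmax(st[1:,4]); return st[i],ce[i]+[x0,y0],l==i
for nm,a in dict(tab=(160,180,208,242),palm=(366,394,220,248)).items():
    st,c,_=blob(t,*a,75 if nm=='tab' else 50); print(nm,st,c,onz('top',*c,70 if nm=='tab' else 65).round(1))
print(m[208:244:2,160:182])
for nm,p in dict(palm=(380,234),dowel=(336.5,220.5),bush=(268,205),bar=(306,255),twin=(311,175),glue=(404,144),pink=(437,271)).items(): print(nm,onz('top',*p,60).round())
st,c,_=blob(s,240,262,162,184,55);print('palm scene',st,c,onz('scene',*c,62))
# triangulate tab top: scene crop edge pts
for p in [(582,135),(630,108)]:
    u,v=280+(p[0]-400)*.35,240+p[1]*.35; print('tabtop scene',(u,v),onz('scene',u,v,70).round(1))
E
```

```text
hole [560.1 343.5  42. ]
hole [598.4 111.1  42. ]
hole [437.4 322.1  42. ]
hole [474.1  92.8  42. ]
tab [  3   6   9  21 137] [167.33576642 223.99270073] [517.3 216.9  70. ]
palm [  5   6  17  16 198] [378.92424242 233.66666667] [ 505.3 -275.1   65. ]
[[113 114 111 114 116 132 149 152 153 155 153 154 155 152 154 155 153 156
  153 153 154 153]
 [112 113 113 113 115 126 144 153 152 153 154 155 153 152 155 154 152 154
  154 152 153 154]
 [113 113 113 110 112 123 139 150 151 151 155 154 153 153 156 156 153 152
  154 155 153 154]
 [112 112  97  72  60  58  56  59  73 118 134 135 137 138 148 154 151 154
  155 155 153 153]
 [112 112 110  79  53  49  40  35  35  54  77  90  89  96 139 152 153 154
  153 153 154 154]
 [114 112 112  82  57  49  44  33  35  44  77  90  91  96 139 154 155 153
  152 152 153 153]
 [113 114 111  88  62  51  50  39  32  37  69  86  91  95 139 154 152 154
  154 152 153 154]
 [115 114 111  96  66  51  51  42  31  35  53  78  89  98 135 152 153 152
  154 154 153 154]
 [113 116 112 109  83  54  50  42  38  36  45  78  87  93 124 147 155 156
  152 154 155 154]
 [114 113 1
[... 495 characters left out ...]
 148 146 130 121 123 143 153 154
  156 156 153 155]
 [113 114 116 112 113 111 113 113 117 137 151 155 155 153 154 153 156 157
  156 156 156 155]
 [112 111 114 113 111 114 114 113 117 129 147 156 153 157 156 157 156 155
  155 155 156 154]
 [114 113 115 111 115 115 113 110 116 127 143 153 153 153 152 152 153 153
  152 152 153 153]]
palm [ 505. -279.   60.]
dowel [ 534. -176.   60.]
bush [567. -16.  60.]
bar [ 452. -107.   60.]
twin [ 640. -115.   60.]
glue [ 719. -334.   60.]
pink [ 421. -414.   60.]
palm scene [ 6  4 12  5 13] [251.07692308 167.30769231] [ 504.44300191 -282.85779061   62.        ]
tabtop scene (343.7, 287.25) [540.7 221.2  70. ]
tabtop scene (360.5, 277.8) [493.4 218.3  70. ]
```

Call:
move_arm([
  [[-1,0.6,0.9,0,-0.2],[-1,0.6,0.9,0,-0.2],[-1,0.6,0.9,0,-0.2],[-1,0.6,0.9,0,-0.2],[-1,0.6,0.9,0,-0.2],[-1,0.6,0.9,0,-0.2],[-1,0.6,0.9,0,-0.2],[-1,0.6,0.9,0,-0.2],[-1,0.6,0.9,0,-0.2],[-1,0.6,0.9,0,-0.1],[-1,0.6,0.9,0,0],[-1,0,0.9,0,0]],
])

```text
t: 1.3
position: [523.9, -189.4, 230.9]
orientation: [-0.0, 0.997, 0.083, 0.0]
ft_force: [1.3, 0.0, -0.3]
grip_width: 0.1
gripper_force: 0.0
```

Call:
move_arm([
  [[-1,0,0.9,0,0],[-1,0,0.9,0,0],[-1,0,0.9,0,0],[-1,0,0.9,0,0],[-1,0,0.9,0,0],[-1,0,0.9,0,0],[-1,0,0.9,0,0],[-1,0,0.9,0,0],[-1,0,0.9,0,0],[-1,0,0,0,0],[-1,0,0,0,0]],
])

```text
t: 2.4
position: [521.4, 132.6, 231.0]
orientation: [0.0, 0.997, 0.083, -0.0]
ft_force: [-0.9, -0.6, -0.7]
grip_width: 0.2
gripper_force: 0.0
```

Call:
move_arm([
  [[-1,0.1,0.9,0,0],[-1,0,0,-0.8,0],[-1,0,0,-0.8,0],[-1,0,0,-0.8,0],[-1,0,0,-0.8,0],[-1,0,0,-0.7,0],[-1,0,0,-0.6,0],[-1,0,0,0,0],[-1,0,0,0,0]],
])

```text
t: 3.3
position: [525.9, 167.2, 51.6]
orientation: [0.0, 0.997, 0.081, -0.0]
ft_force: [0.0, 0.4, 1.1]
grip_width: -0.1
gripper_force: 0.0
```

```bash
python3 - <<'E'
from h import *
W=np.zeros((300,720,3),'uint8')
s=manip.get_image('scene')[:,:,::-1];t=manip.get_image('top')[:,:,::-1]
W[:,:360]=cv2.resize(s[230:355,280:430],(360,300));W[:,360:]=cv2.resize(t[170:280,105:237],(360,300))
cv2.imwrite('pics/a1.png',W); print(manip.sense()['position'],manip.sense()['ft_force'])
E
```

```text
[526.59011583 167.90834142  52.66164969] [ 0.30563557 -0.00845777 -0.63847814]
```

View pics/a1.png

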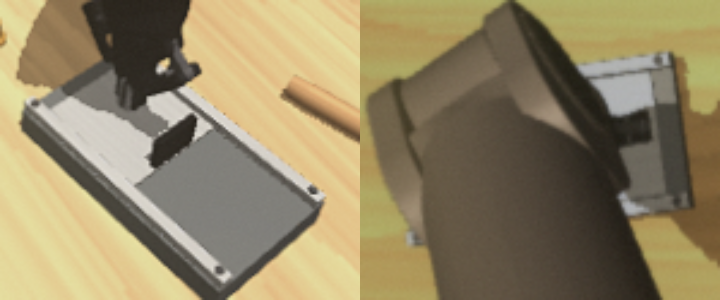

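Fingertips stand behind the tab, over the blade. Pushing now.

Call:
move_arm([
  [[-1,-0.04,0.25,0,0],[-1,-0.04,0.25,0,0],[-1,-0.04,0.25,0,0],[-1,-0.04,0.25,0,0],[-1,-0.04,0.25,0,0],[-1,-0.04,0.25,0,0],[-1,-0.04,0.25,0,0],[-1,-0.04,0.25,0,0],[-1,-0.04,0.25,0,0],[-1,-0.04,0.25,0,0]],
])

```text
t: 4.4
position: [509.4, 268.9, 51.2]
orientation: [0.0, 0.997, 0.082, -0.0]
ft_force: [-0.3, -1.8, 1.4]
grip_width: 0.1
gripper_force: 0.9
```

Call:
move_arm([
  [[-1,-0.02,0.15,0,0],[-1,-0.02,0.15,0,0],[-1,-0.02,0.15,0,0],[-1,0,0,0,0]],
])

```text
t: 4.8
position: [507.1, 287.1, 51.3]
orientation: [-0.0, 0.997, 0.082, 0.0]
ft_force: [0.1, 0.7, -0.4]
grip_width: 0.1
gripper_force: 0.0
```

Call:
move_arm([
  [[-1,-0.01,0.08,0,0],[-1,-0.01,0.08,0,0],[-1,-0.01,0.08,0,0]],
])

```text
t: 5.1
position: [506.1, 295.7, 51.3]
orientation: [0.0, 0.997, 0.082, -0.0]
ft_force: [-1.5, -1.6, -0.5]
grip_width: -0.2
gripper_force: 0.8
```

```bash
python3 - <<'E'
from h import *
W=np.zeros((300,720,3),'uint8')
s=manip.get_image('scene')[:,:,::-1];t=manip.get_image('top')[:,:,::-1]
W[:,:360]=cv2.resize(s[230:355,280:430],(360,300));W[:,360:]=cv2.resize(t[170:280,105:237],(360,300))
cv2.imwrite('pics/a2.png',W); print(manip.sense()['position'],manip.sense()['ft_force'])
E
```

```text
[506.08418518 296.30938441  51.33130144] [-0.66192006 -0.48819148 -0.11931602]
```

View pics/a2.png

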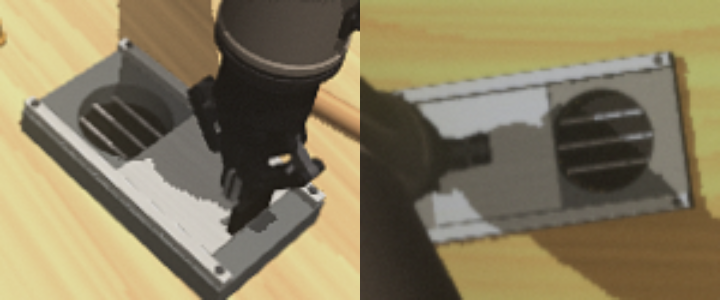

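The hole is nearly clear. I continue gently until I feel the stop.

Call:
move_arm([
  [[-1,-0.01,0.06,0,0],[-1,-0.01,0.06,0,0]],
])

```text
t: 5.4
position: [505.7, 299.1, 51.2]
orientation: [0.001, 0.997, 0.081, -0.0]
ft_force: [2.3, -16.6, 5.6]
grip_width: 0.1
gripper_force: 8.3
```

Call:
move_arm([
  [[-1,-0.01,0.05,0,0],[-1,-0.01,0.05,0,0]],
])

```text
t: 5.6
position: [505.6, 299.5, 51.0]
orientation: [0.003, 0.997, 0.08, -0.001]
ft_force: [3.8, -33.4, 13.8]
grip_width: 0.0
gripper_force: 16.9
```

Call:
move_arm([
  [[-1,-0.01,0.05,0,0],[-1,0,0,0,0]],
])

```text
t: 5.8
position: [505.6, 299.5, 51.0]
orientation: [0.004, 0.997, 0.079, -0.001]
ft_force: [3.1, -35.3, 15.9]
grip_width: -0.6
gripper_force: 18.1
```

The stop is reached (35 N, no further motion). I retreat and lift.

Call:
move_arm([
  [[-1,0.02,-0.2,0,0],[-1,0.08,-0.5,0,0],[-1,0.06,-0.4,0,0],[-1,0,0,0.5,0],[-1,0,0,0.8,0],[-1,0,0,0.8,0],[-1,0,0,0.8,0],[-1,0,-0.9,0.3,0],[-1,0,-0.9,0,0],[-1,0,-0.9,0,0],[-1,0,-0.9,0,0],[-1,0,-0.9,0,0]],
])

```text
t: 7.0
position: [510.4, 81.0, 179.5]
orientation: [-0.0, 0.997, 0.082, 0.0]
ft_force: [0.3, -0.1, -0.4]
grip_width: 0.4
gripper_force: 0.0
```

Call:
move_arm([
  [[-1,0,-0.9,0,0],[-1,0,-0.9,0,0],[-1,0,-0.9,0,0],[-1,0,-0.9,0,0],[-1,0,-0.9,0,0],[-1,0,-0.9,0,0],[-1,0,0,0,0],[-1,0,0,0,0]],
])

```text
t: 7.8
position: [510.4, -134.0, 179.3]
orientation: [-0.0, 0.997, 0.081, 0.0]
ft_force: [-0.2, 0.8, 0.2]
grip_width: -0.4
gripper_force: 0.0
```

```bash
python3 - <<'E'
from h import *
W=np.zeros((420,800,3),'uint8')
s=manip.get_image('scene')[:,:,::-1];t=manip.get_image('top')[:,:,::-1]
W[:,:400]=cv2.resize(s[100:310,200:400],(400,420));W[:,400:]=cv2.resize(t[140:290,100:420],(400,188)).repeat(1,0) if 0 else 0
W[:300,400:]=cv2.resize(t[160:265,100:240],(400,300))
cv2.imwrite('pics/a3.png',W); print(manip.sense()['position'],manip.sense()['ft_force'])
# pod outline in scene & top compare: bright screws; palm in top
k=(t.max(2)[220:248,366:394]<50).astype('uint8'); n,l,st,ce=cv2.connectedComponentsWithStats(k); print(st,ce+[366,220])
E
```

```text
[ 510.62570554 -132.4870963   179.32605893] [ 1.30294958  0.98184861 -0.08034029]
[[  0   0  28  28 781]
 [  6   5   1   1   1]
 [  6   8   1   2   2]] [[379.52880922 233.52368758]
 [372.         225.        ]
 [372.         228.5       ]]
```

View pics/a3.png

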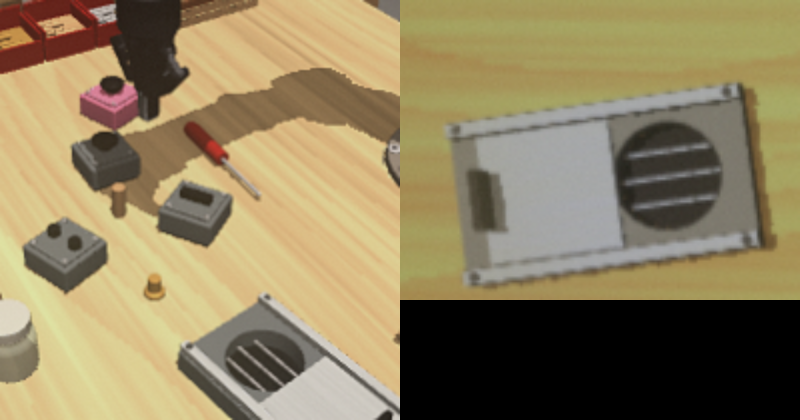

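The gate is fully open with the hole clear, and nothing is disturbed. Next I move over the palm button.

Call:
move_arm([
  [[-1,-0.14,-0.9,0,0],[-1,0,-0.9,0,0],[-1,0,-0.9,0,0],[-1,0,-0.9,0,0],[-1,0,0,0,0],[-1,0,0,-0.7,0],[-1,0,0,-0.7,0],[-1,0,0,-0.7,0],[-1,0,0,-0.4,0],[-1,0,0,0,0],[-1,0,0,0,0]],
])

```text
t: 9.0
position: [505.5, -276.4, 79.7]
orientation: [-0.0, 0.997, 0.082, 0.0]
ft_force: [1.1, -0.9, 1.6]
grip_width: -0.1
gripper_force: 0.0
```

```bash
python3 - <<'E'
from h import *
s=manip.get_image('scene')[:,:,::-1]
cv2.imwrite('pics/a4.png',cv2.resize(s[130:210,210:300],(540,480),interpolation=3)); print(manip.sense()['position'],manip.sense()['ft_force'])
E
```

```text
[ 505.74017065 -276.8630322    80.25720034] [-1.15561785 -0.02108983  0.12060732]
```

View pics/a4.png

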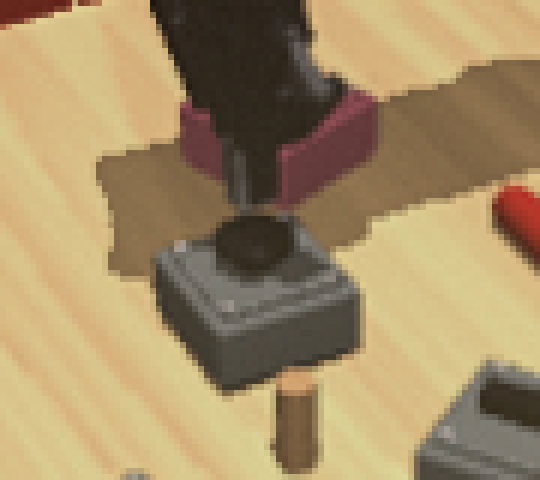

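The fingertips are centred just above the palm button (crop ≈(257,205) over (255,235)). Pressing gently.

Call:
move_arm([
  [[-1,0,0,-0.15,0],[-1,0,0,-0.15,0],[-1,0,0,-0.1,0],[-1,0,0,-0.05,0],[-1,0,0,0,0]],
])

```text
t: 9.55
position: [505.1, -277.5, 61.3]
orientation: [0.0, 0.997, 0.082, 0.0]
ft_force: [0.4, 0.8, 3.9]
grip_width: -0.2
gripper_force: 1.9
```

Call:
move_arm([
  [[-1,0,0,-0.03,0],[-1,0,0,-0.03,0],[-1,0,0,-0.02,0],[-1,0,0,0,0]],
])

```text
t: 9.95
position: [505.2, -277.5, 59.3]
orientation: [0.0, 0.997, 0.082, 0.0]
ft_force: [-5.5, 3.6, 22.6]
grip_width: 0.3
gripper_force: 11.2
```

The button is bottomed (22 N). I release straight up and check.

Call:
move_arm([
  [[-1,0,0,0.1,0],[-1,0,0,0.2,0],[-1,0,0,0.5,0],[-1,0,0,0.8,0],[-1,0,0,0.8,0],[-1,0,0,0.8,0],[-1,0,-0.8,0,0],[-1,-0.3,-0.9,0,0],[-1,-0.3,-0.9,0,0],[-1,-0.3,-0.9,0,0],[-1,-0.3,-0.9,0,0],[-1,0,0,0,0]],
])

```text
t: 11.15
position: [453.3, -458.6, 186.0]
orientation: [0.001, 0.997, 0.078, -0.001]
ft_force: [0.5, -0.7, -0.6]
grip_width: -0.1
gripper_force: 0.0
```

```bash
python3 - <<'E'
from h import *
s=manip.get_image('scene')[:,:,::-1];t=manip.get_image('top')[:,:,::-1]
W=np.zeros((420,800,3),'uint8')
W[:,:400]=cv2.resize(s[100:310,200:400],(400,420));W[:300,400:]=cv2.resize(t[140:320,240:480],(400,300))
cv2.imwrite('pics/a5.png',W)
k=(t.max(2)[220:248,366:394]<50).astype('uint8'); n,l,st,ce=cv2.connectedComponentsWithStats(k); print(st,ce+[366,220])
print(manip.sense()['position'],manip.sense()['ft_force'])
E
```

```text
[[  0   0  28  28 589]
 [  5   6  17  16 195]] [[379.63667233 233.42275042]
 [379.08717949 233.73333333]]
[ 456.09825024 -453.96599258  185.87313045] [-0.34037423  0.2227445  -0.54191765]
```

View pics/a5.png

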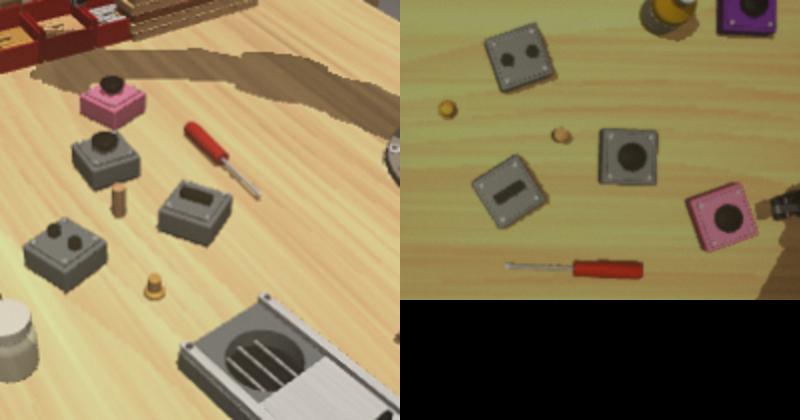

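The button is back up and its disc sits at (379.1,233.7), as before. The gate is open and the arm is clear.

```bash
python3 -c "
from cell import manip
print(manip.finish_job())"
```

```text
the job is handed in; nothing more can be done
None
```

I pushed the blast gate open to its stop, then pressed the palm button to its stop (about 22 N) and it sprang back up; in the last pictures its box and the other objects near it had not moved, and I handed the job in at about 11 s.

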